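# Wind the glue timer, then dowel the table foot together and hold it pressed

## Task

The glue is on: first wind the red timer's brass key clockwise all the way to its stop (it takes more than one partial turn). Then pick up the loose upper half of the wooden table foot, set it dark end over dark end onto the two dowels of the clamped lower half and push it fully home. Finish while still holding it between the fingers and pressing it down firmly, with at least 10 N (the program ends pressing; nothing is let go), and leave the other things on the table where they are.

Things in the scene. Friction and masses are not known exactly. Their poses are not given: they have to be found in the camera images.
- upper: loose upper half of a table foot: striped wooden block 150 (its x) by 50 (its y) by 36 high, about 0.22 kg, with a dark brown end at its +x end (the last 22 mm). It lies with its joint face down. Origin: centre of the underside (joint face), z up. In the underside two blind round holes 20 deep on the centre line: 14 wide at x = -45 and 18 wide at x = +42
- upper_top (a point): centre of the upper half's top face, 36 mm above its origin, same axes
- lower: lower half of the foot, 150 (its x) by 50 (its y) by 30 high, pale with a dark brown end at +x, fixed in a plywood jig plate (190 by 100 by 12 thick; two low cleats along its sides reach 26 above the table). Immovable. Origin: centre of the jig's underside on the table, z up
- seat (a point): centre of the lower half's upper (joint) face, 42 mm above the table, axes those of the lower half. Two upright wooden dowels stand 16 above it on the centre line: 12 thick at x = -45 and 16 thick at x = +42, their last 6 mm tapered (3.5 mm narrower in radius at the tip). When the pair is home, the upper half's origin lies on this point with the same axes; turned half round it does not fit
- key_grip (a point): middle of the brass wing of the timer's key, 75 mm above the table. The wing is a flat upright bar 42 (its x, turning with the key) by 10 thick (its y) by 28 high (61 to 89 above the table), black near its +x end. It stands on a 12 mm shaft over the timer, a fixed red round case 92 across and 44 high. Origin on the upright turning axis, z up
- key (a joint): turn of the key in rad: grows clockwise seen from above, hard stop (fully wound) at 2.8, begins between 0 and 0.7. It takes 0.05 to 0.08 N m to turn, and stays where it is left
- glue: bystander: white glue bottle, 56 across, 150 high; origin at the centre of its underside
- stain: bystander: amber jar, 72 across, 80 high; origin at the centre of its underside
- sander: bystander: cork sanding block 100 (x) by 28 (y) by 26 high; origin at the centre of its underside
- scraper: bystander: green plastic block 90 (x) by 24 (y) by 18 high; origin at the centre of its underside
- offcut: bystander: dark wooden offcut 90 by 50 by 30 high; origin at the centre of its underside
- brush: bystander: paint brush lying flat; origin in its underside
Things that resemble listed ones, but are neither listed nor needed, are in the scene too. Leave any blue, purple or turquoise look-alike of the part that bears key_grip alone.

How it is judged:
By the outcome, as a careful person would: the job done as asked, in the order asked, and still so for the second after the job is handed in, while the arm keeps its last pose, push and grip.
It also fails if it takes over 67 s, if anything falls off the work surface, if the arm or the gripper's body presses on something with over 40 N, if the wrist force passes 120 N, or if a joint passes its speed limit or range.

## Robot

A 7-joint arm with a two-finger parallel gripper is mounted at the origin on the work surface. World frame = base frame: x ahead of the robot, y to its left, z up, the work surface at z = 0. Lengths are in m, angles in rad, forces in N, time in s.
With the tool pointing down it reaches from about 0.425 to 0.95 m from the base axis. Payload 4.7 kg.
Tool frame: the origin (TCP) lies on the centre line of the jaws, within the pads' length; the fingertips stand robot.nose_length ahead of it and the grasp point (between the pads) lies 8 mm behind it (robot.nose_length is the distance from the TCP to the fingertips, in m); z points along the fingers, y is the line along which they close (so a half turn about z gives the same grasp; the last joint's range is limited). The gripper opens to 85 mm and grips with 20 to 120 N. Pads are 22 mm wide; open, the fingers measure 114 mm over their backs; the gripper's body (76 mm by 85 mm) begins 54 mm behind the grasp point. The pads swing forward as they close: fully open they stand 13 mm farther back than shut.
Start: joints at [1.261, 0.469, -0.049, 1.532, 0.024, 1.141, -0.082], TCP at [0.187, -0.649, 0.242] pointing down, gripper open.
Joint ranges: [-2.59, 2.59], [-0.33, 1.99], [-1.39, 1.29], [0.1, 2.45], [-1.04, 4.18], [0.21, 1.99], [-2.66, 2.66]. Speed limits (rad/s): [2.57, 2.57, 3.14, 3.14, 3.14, 3.14, 3.14].

## Interface

Orientations are given as [roll, pitch, yaw] about the fixed x, y, z axes, in that order (R = Rz(yaw) Ry(pitch) Rx(roll)).
In Python, from plant import robot gives the robot as it stands. Calls block until the motion is done:
- robot.goto(position, orientation): joint-space move of the TCP to a pose.
- robot.move_straight(position, vel=0.15, attitude=None, contact_N=None): straight line of the TCP; attitude=None keeps the orientation; vel is the mean speed in m/s. With contact_N (N) it stops when the force on the tool has changed by that much, and returns True; else False.
- robot.move_joints(angles): joint-space move.
- robot.grip(opening, strength=None): opening from 0.0 (shut) to 1.0 (fully open); strength is the grip in N (None keeps the last); returns when the fingers have stopped.
- robot.sleep(seconds).
- robot.inverse_kinematics(position, orientation): joint angles nearest the present ones, or None.
- robot.sense(): the state.
- robot.grab_frame(name): name is "scene" or "top" or "wrist"; returns a dict with "image" (480x640x3 uint8, red, green, blue), "range_z" (480x640 float32, m along the optical axis (not along the pixel's ray), 0 where there is no reading), "fx", "fy", "cx", "cy" (pixels), "R" (3x3) and "t" (3): a world point X has camera coordinates R X + t. Camera axes: x right, y down, z forward; pixel columns grow to the right and rows downward; lengths in m; the calibration is good to about 2 mm. A picture is of the moment at which its call begins.
A pose or a line that the arm cannot do raises robot.IKError and nothing moves.
- robot.close_job(): hands the job in; it is judged then, once.
The state is a dict: "t": time; "joint_pos": joint angles; "joint_velocities": joint speeds; "effort": joint torques, N m; "tcp_pos": TCP position; "tcp_rot": TCP orientation; "wrist_force": force on the tool from outside, world axes, zero at the start; "torque": the same for the moment, N m; "opening": opening from 0.0 (shut) to 1.0 (fully open); "gripper_force": force on a finger pad.
Only numpy, scipy, OpenCV 4.12 (cv2) and the standard library are available. Lean on these libraries where they do the work, as an engineer would, in place of code of your own. Each camera call takes 0.05 s, during which the arm holds its last target. There are 200 camera calls.

## Working session

There is one attempt and no reset: what is moved stays moved. The work goes in short steps, each a Python script; the robot and the scene stay as the last script left them, time stands still between calls to the robot, and variables do not carry over. Pictures are saved under pics/ and viewed, at most 10 in all, crops included, and the job is handed in when it is done.

```bash
ls; mkdir -p pics
python3 - <<'E'
from plant import robot
import cv2,numpy as np
s=robot.sense();print(s,robot.nose_length)
for n in("scene","top"):
    f=robot.grab_frame(n);np.savez("pics/"+n,**f);cv2.imwrite(f"pics/{n}0.png",f["image"][:,:,::-1]);print(n,f["R"],f["t"],f["fx"],f["cx"],f["cy"])
E
```

```text
pics
{'t': 0.0, 'joint_pos': array([ 1.26108767,  0.46944601, -0.04855464,  1.53368182,  0.02407907,
        1.14099293, -0.08225855]), 'joint_velocities': array([-0.00029656, -0.000612  , -0.0002782 ,  0.00051635,  0.00056218,
       -0.00099646,  0.00015864]), 'effort': array([-1.82140120e-04, -5.10320807e+01, -4.68967727e-02, -2.37715977e+01,
        1.06513890e-02,  7.43722601e-03,  3.82521790e-06]), 'tcp_pos': array([ 0.18690417, -0.64802941,  0.24126331]), 'tcp_rot': array([-3.13965044e+00,  7.00729188e-05,  2.80836839e-01]), 'wrist_force': array([-0.44356626,  0.37550611, -0.56321951]), 'torque': array([ 0.04004097,  0.00412747, -0.00243624]), 'gripper_force': 0.0, 'opening': 1.0043549093947433} 0.011
scene [[ 1.20532017e-02  9.99891239e-01 -8.49885728e-03]
 [ 8.36184245e-01 -1.47398035e-02 -5.48250533e-01]
 [-5.48316176e-01 -4.98436303e-04 -8.36270963e-01]] [ 0.05348937 -0.41003267  1.54145494] 535.7582065467797 319.9225267605487 223.66849779769507
top [[ 0.00882309 -0.99995566 -0.00329245]
 [-0.99895834 -0.00866678 -0.04480099]
 [ 0.04477046  0.00368431 -0.99899051]] [-0.07581607  0.53424994  1.03707823] 494.8392663967505 317.1965091907822 247.66423335032044
```

View pics/top0.png

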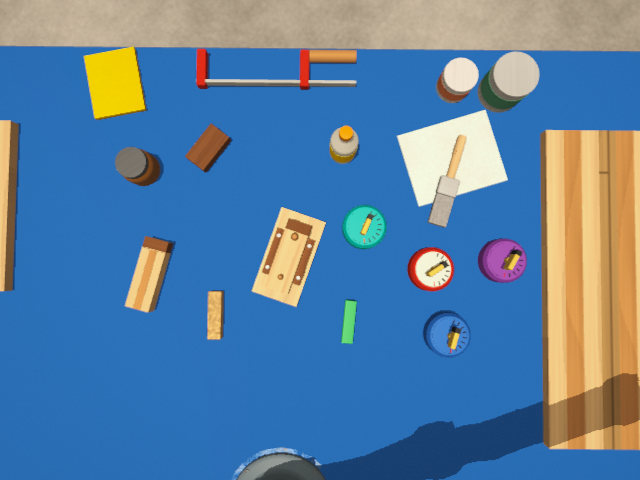

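View pics/scene0.png

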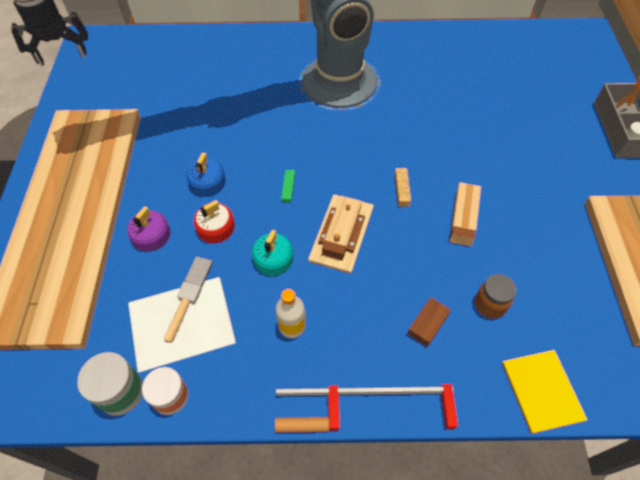

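The top view shows the upper half at (149,275) with its dark end up at (157,243). The jig is at (290,256), also dark end up, and the red timer is at (431,269). The other timers, in teal, purple and blue, are look-alikes. Next I'll use the depth data for coarse poses.

```bash
cat > h.py <<'E'
import numpy as np,cv2
def cloud(f):
    v,u=np.mgrid[:480,:640];z=f["range_z"].astype(float)
    c=np.stack([(u-f["cx"])/f["fx"]*z,(v-f["cy"])/f["fy"]*z,z],-1)
    P=(c-f["t"])@f["R"];P[z<=0]=np.nan;return P
def rect(pts):
    (c,(w,h),a)=cv2.minAreaRect((pts*1000).astype(np.float32))
    a=np.radians(a)
    if w<h:w,h,a=h,w,a+np.pi/2
    return np.array(c)/1000,w,h,(a+np.pi/2)%np.pi-np.pi/2
def proj(f,X):
    c=f["R"]@np.asarray(X)+f["t"];return np.array([c[0]/c[2]*f["fx"]+f["cx"],c[1]/c[2]*f["fy"]+f["cy"]])
def ray(f,u,v,z):
    d=f["R"].T@np.array([(u-f["cx"])/f["fx"],(v-f["cy"])/f["fy"],1]);o=-f["R"].T@f["t"]
    return o+d*(z-o[2])/d[2]
E
python3 - <<'E'
from h import *
f=dict(np.load("pics/top.npz"));P=cloud(f)
print("table z",np.nanmedian(P[380:440,100:230,2]))
def reg(name,r0,r1,c0,c1,zl,zh):
    Q=P[r0:r1,c0:c1].reshape(-1,3);Q=Q[(Q[:,2]>zl)&(Q[:,2]<zh)]
    print(name,len(Q),np.median(Q,0),rect(Q[:,:2]))
reg("upper",225,325,115,185,.028,.045)
reg("lower",200,310,245,330,.036,.048)
reg("jig",200,310,245,330,.006,.048)
reg("dowels",200,310,245,330,.05,.07)
reg("key",240,295,405,460,.06,.1)
reg("case",240,295,405,460,.036,.05)
im=f["image"][:,:,::-1]
a=cv2.resize(im[240:300,400:460],(400,400),interpolation=cv2.INTER_CUBIC);b=cv2.resize(im[205:310,240:345],(400,400),interpolation=cv2.INTER_CUBIC)
cv2.imwrite("pics/crop.png",np.hstack([a,b]))
E
```

```text
table z 0.0012280896024154922
upper 1856 [0.47638141 0.27959566 0.03730288] (array([0.4772359 , 0.28074731]), 150.0570526123047, 52.371612548828125, np.float64(-0.2598901676136718))
lower 1708 [ 0.51576419 -0.01097075  0.04299875] (array([ 0.51687982, -0.01101274]), 150.33444213867188, 50.75075912475586, np.float64(-0.33267422704748295))
jig 4159 [ 0.51562495 -0.01259748  0.0268498 ] (array([ 0.52280859, -0.00463082]), 223.5358123779297, 166.41635131835938, np.float64(0.008729173142115298))
dowels 74 [ 0.5520691  -0.02185141  0.05653388] (array([ 0.51598474, -0.00988372]), 99.70903778076172, 14.702614784240723, np.float64(-0.3559627718318987))
key 158 [ 0.49360022 -0.30739342  0.08843196] (array([ 0.49243057, -0.30866037]), 42.3809814453125, 11.169997215270996, np.float64(-0.9641386833821244))
case 1295 [ 0.49167655 -0.30447471  0.04473256] (array([ 0.49282553, -0.30890555]), 88.90254211425781, 87.8951416015625, np.float64(-0.9261095419641201))
```

View pics/crop.png

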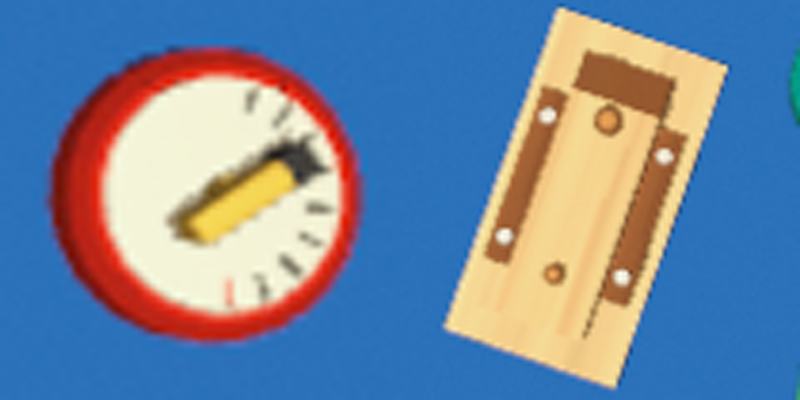

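Run:
```python
from plant import robot
from h import *
k=[.4925,-.3088,.20]
for y in np.arange(-4.4,3.2,.4):
    q=robot.inverse_kinematics(k,[np.pi,0,y]);print(round(y,2),None if q is None else np.round(q,2))
robot.goto([.4925-.05,-.3088,.24],[np.pi,0,-1.0+np.pi/2-np.pi/2])
s=robot.sense();print(s["t"],s["joint_pos"].round(2),s["tcp_pos"])
f=robot.grab_frame("wrist");np.savez("pics/wk",**f);cv2.imwrite("pics/wk.png",f["image"][:,:,::-1])
print(f["R"],f["t"],proj(f,[.4925,-.3088,.089]))
```

```text
-4.4 [ 0.9   0.41 -0.54  1.79  0.24  1.01  0.58]
-4.0 [ 0.93  0.42 -0.59  1.78  0.27  1.02  0.96]
-3.6 [ 0.98  0.44 -0.66  1.78  0.31  1.03  1.33]
-3.2 [ 1.04  0.46 -0.74  1.78  0.35  1.04  1.69]
-2.8 [ 1.3   0.64 -1.18  1.77  0.64  1.18  1.84]
-2.4 [ 1.3   0.64 -1.18  1.77  0.64  1.18  2.24]
-2.0 [-0.29  0.57  1.12  1.85 -0.58  1.09 -2.52]
-1.6 [ 0.37  0.36  0.14  1.82 -0.06  0.97 -2.63]
-1.2 [ 0.44  0.36  0.06  1.81 -0.03  0.97 -2.26]
-0.8 [ 0.5   0.36 -0.01  1.81  0.01  0.98 -1.89]
-0.4 [ 0.56  0.36 -0.09  1.81  0.04  0.98 -1.52]
0.0 [ 0.62  0.36 -0.17  1.8   0.07  0.98 -1.15]
0.4 [ 0.67  0.37 -0.24  1.8   0.1   0.98 -0.78]
0.8 [ 0.74  0.38 -0.32  1.8   0.14  0.99 -0.41]
1.2 [ 0.8   0.39 -0.4   1.79  0.18  1.   -0.04]
1.6 [ 0.86  0.4  -0.48  1.79  0.22  1.01  0.32]
2.0 [ 0.91  0.41 -0.55  1.79  0.25  1.01  0.69]
2.4 [ 0.95  0.42 -0.6   1.78  0.28  1.02  1.07]
2.8 [ 1.    0.44 -0.68  1.78  0.32  1.03  1.43]
1.8083 [ 0.53  0.25 -0.    1.86  0.    1.03 -2.04] [ 0.4421807  -0.30963069  0.2400516 ]
[[-8.41502522e-01 -5.40253086e-01 -3.28934819e-04]
 [-5.13708866e-01  7.99968235e-01  3.10087124e-01]
 [-1.67262389e-01  2.61108074e-01 -9.50708087e-01]] [0.20548926 0.43634099 0.5336894 ] [262.20127522 187.91611092]
```

View pics/wk.png

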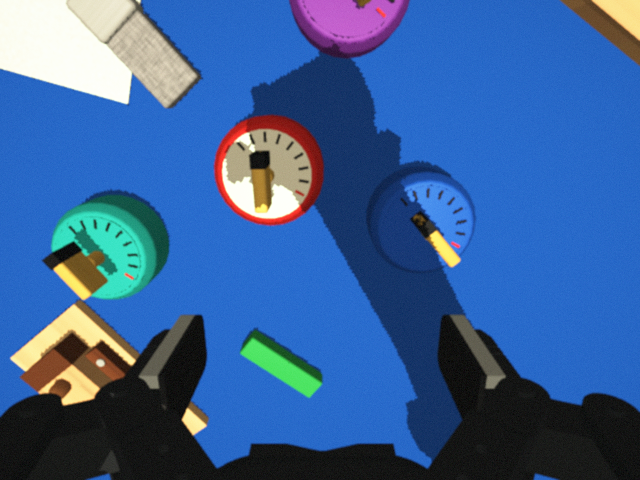

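The wrist view shows the red timer at about (268,170). Its wing stands nearly vertical in the picture with the black end up, so the wing yaw is about -1.0. Gripping at wing+π leaves enough joint-7 range for one continuous turn.

Run:
```python
from plant import robot
from h import *
f=dict(np.load("pics/wk.npz"));P=cloud(f)
Q=P[100:240,205:330].reshape(-1,3)
K=Q[(Q[:,2]>.083)&(Q[:,2]<.095)];print(len(K),np.median(K,0),rect(K[:,:2]))
C=Q[(Q[:,2]>.038)&(Q[:,2]<.05)];print(len(C),rect(C[:,:2]))
c,w,h,a=rect(K[:,:2])
robot.grip(.55)
y=a+np.pi
robot.goto([*c,.16],[np.pi,0,y])
s=robot.sense();print(s["t"],s["joint_pos"].round(2),s["tcp_pos"],s["wrist_force"],s["opening"])
f=robot.grab_frame("wrist");np.savez("pics/wk2",**f);cv2.imwrite("pics/wk2.png",f["image"][:,:,::-1])
P=cloud(f).reshape(-1,3);d=np.hypot(*(P[:,:2]-c).T)
K=P[(P[:,2]>.083)&(P[:,2]<.095)&(d<.035)];print(len(K));print(len(K) and rect(K[:,:2]),c,a)
```

```text
904 [ 0.4968522  -0.31171308  0.08927882] (array([ 0.49600421, -0.31008011]), 42.043128967285156, 10.906340599060059, np.float64(-0.955814174446755))
7593 (array([ 0.49625958, -0.31016397]), 86.81221008300781, 86.78746032714844, np.float64(0.07039111764821238))
4.4833 [ 1.28  0.71 -1.18  1.79  0.73  1.15  0.48] [ 0.49595976 -0.31000948  0.15990861] [-0.27111636  0.32815041 -0.12607011] 0.5499120851803913
1423
(array([ 0.49563757, -0.30963116]), 42.613990783691406, 10.181450843811035, np.float64(-0.9741427814379802)) [ 0.49600421 -0.31008011] -0.955814174446755
```

```bash
cat > turn.py <<'E'
from plant import robot
from h import *
p=[.4957,-.3097,.067];y=-.970+np.pi
robot.move_straight(p,vel=.1,attitude=[np.pi,0,y])
robot.grip(0,30)
s=robot.sense();print(s["t"],s["tcp_pos"],s["wrist_force"],s["torque"],s["opening"])
tot=0;hits=0
while tot<3.0:
    st=.2 if tot<1.8 else .06
    tot+=st
    robot.goto(p,[np.pi,0,y-tot])
    s=robot.sense();print(round(s["t"],2),round(tot,2),s["tcp_rot"][2].round(3),s["joint_pos"].round(2)[[2,6]],s["wrist_force"].round(1),s["torque"].round(3))
    if abs(s["torque"][2])>.5: break
    if np.abs(s["wrist_force"]).max()>30: break
E
python3 turn.py
```

```text
6.0333 [ 0.49551848 -0.31017128  0.06746327] [-2.67394305 -0.88031893  4.58013036] [-0.10622422  0.42892296 -0.00145632] 0.11305907958857107
6.33 0.2 1.975 [-1.03  0.2 ] [-3.8 -1.2  6.5] [-0.291  0.763 -0.107]
6.62 0.4 1.776 [-0.99  0.03] [-3.8 -1.   7.7] [-0.308  1.054  0.004]
6.91 0.6 1.576 [-0.95 -0.14] [-6.2 -1.1  9.1] [-0.322  1.136 -0.039]
7.19 0.8 1.376 [-0.9  -0.31] [-5.8 -1.5  9.6] [-0.325  1.252 -0.026]
7.47 1.0 1.176 [-0.86 -0.49] [-6.2 -0.9 10.5] [-0.209  1.409 -0.021]
7.76 1.2 0.976 [-0.81 -0.66] [-8.1 -0.2 10.4] [-0.123  1.552 -0.061]
8.04 1.4 0.776 [-0.77 -0.83] [-8.3 -0.9 10.8] [-0.04   1.627 -0.011]
8.32 1.6 0.576 [-0.72 -1.  ] [-7.8  0.9 11.6] [0.042 1.639 0.012]
8.61 1.8 0.376 [-0.67 -1.16] [-9.6  0.8 13.3] [ 0.13   1.825 -0.085]
8.89 2.0 0.176 [-0.63 -1.33] [-8.2  1.8 12.9] [0.279 1.791 0.002]
9.14 2.06 0.116 [-0.61 -1.38] [-8.5  1.3 13.4] [ 0.316  1.846 -0.005]
9.39 2.12 0.056 [-0.6  -1.43] [-9.   2.5 14.1] [0.359 1.813 0.003]
9.64 2.18 0.001 [-0.58 -1.48] [-8.8  1.3 12.8] [0.258 1.912 0.871]
```

The key hit its hard stop after 2.14 rad: torque jumped to 0.87 N m from under 0.11 while turning. I'll release it, check it from the camera, then measure the upper half and the jig from near.

Run:
```python
from plant import robot
from h import *
robot.goto([.4957,-.3097,.067],[np.pi,0,-.970+np.pi-2.20])
print(robot.sense()["torque"])
robot.grip(.55);robot.move_straight([.4957,-.3097,.17],vel=.2)
f=robot.grab_frame("wrist");P=cloud(f).reshape(-1,3);d=np.hypot(P[:,0]-.4957,P[:,1]+.3097)
m=(P[:,2]>.083)&(P[:,2]<.095)&(d<.035)
r=rect(P[m][:,:2]);print("key",r)
col=f["image"].reshape(-1,3)[m].sum(1);bl=P[m][col<150];print("black dir",bl[:,:2].mean(0)-r[0],np.arctan2(*(bl[:,:2].mean(0)-r[0])[::-1]))
A=f["image"]
def look(c,yaw,off,z,zl,zh,rad,n):
    p=np.array(c)-off*np.array([np.cos(yaw),np.sin(yaw)])
    robot.goto([*p,z],[np.pi,0,yaw])
    f=robot.grab_frame("wrist");np.savez("pics/"+n,**f);P=cloud(f).reshape(-1,3);d=np.hypot(*(P[:,:2]-c).T)
    m=(P[:,2]>zl)&(P[:,2]<zh)&(d<rad)
    print(n,robot.sense()["t"],np.median(P[m],0),rect(P[m][:,:2]),robot.sense()["joint_pos"].round(2));return f
B=look([.517,-.011],-.335,.08,.25,.037,.047,.085,"wl")
robot.grip(1.0)
C=look([.4772,.2807],-.26,.06,.25,.030,.042,.085,"wu")
im=np.vstack([np.hstack([cv2.resize(x,(400,300)) for x in (A,B["image"])]),np.hstack([cv2.resize(C["image"],(400,300)),np.zeros((300,400,3),np.uint8)])])
cv2.imwrite("pics/three.png",im[:,:,::-1])
```

```text
[0.29265559 1.9191538  1.18233201]
key (array([ 0.4961377 , -0.30968478]), 42.890480041503906, 10.60851001739502, np.float64(0.045423682823096945))
black dir [-0.01621692 -0.00112911] -3.0720795943473123
wl 12.3833 [ 0.52610959 -0.012655    0.04241413] (array([ 0.51981287, -0.01124677]), 149.05780029296875, 50.55347442626953, np.float64(-0.32878654448818523)) [ 0.63  0.15 -0.82  2.01  0.13  1.03 -2.16]
wu 13.9917 [0.4878958  0.27915332 0.03666355] (array([0.48026184, 0.28038672]), 149.6147003173828, 50.60736083984375, np.float64(-0.25683099446949775)) [-0.33  0.23 -0.43  1.88  0.11  1.05 -2.63]
```

View pics/three.png

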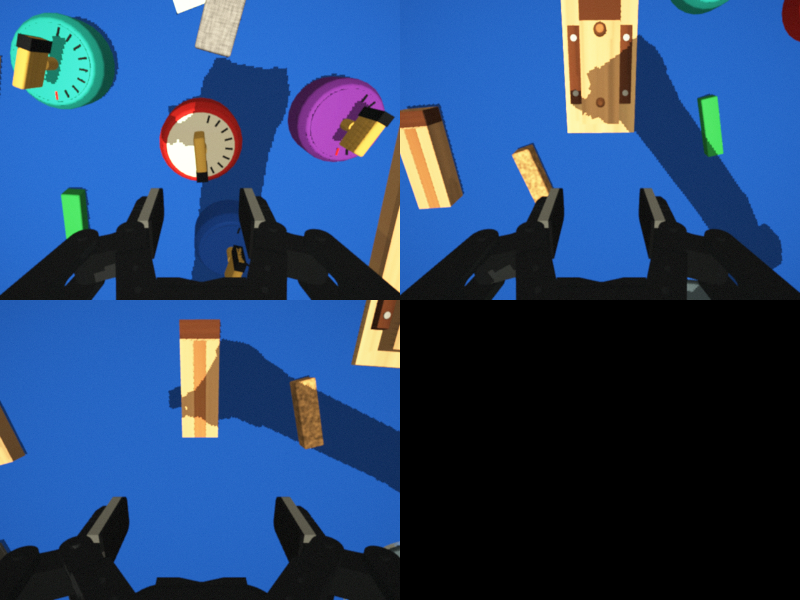

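The key now points at -3.07 rad, at the red mark and the stop. The upper half and jig measure their stated sizes. I'll repeat both looks from the opposite yaw so that hand-eye error cancels.

Run:
```python
from plant import robot
from h import *
def look(c,yaw,off,z,zl,zh,rad,n):
    p=np.array(c)-off*np.array([np.cos(yaw),np.sin(yaw)])
    robot.goto([*p,z],[np.pi,0,yaw])
    f=robot.grab_frame("wrist");np.savez("pics/"+n,**f);P=cloud(f).reshape(-1,3);d=np.hypot(*(P[:,:2]-c).T)
    m=(P[:,2]>zl)&(P[:,2]<zh)&(d<rad)
    r=rect(P[m][:,:2]);print(n,robot.sense()["t"],np.median(P[m],0)[2],r,robot.sense()["joint_pos"].round(2));return r
look([.519,-.011],-.33+np.pi,.08,.25,.037,.047,.085,"wl2")
look([.479,.2805],-.257+np.pi,.06,.25,.030,.042,.085,"wu2")
```

```text
wl2 17.0667 0.04239326770065887 (array([ 0.51936084, -0.01162534]), 149.3827362060547, 50.618499755859375, np.float64(-0.3301460882246703)) [ 0.51  0.42 -0.7   1.69  0.29  1.14  0.97]
wu2 18.2917 0.03666872560579379 (array([0.47945123, 0.28012732]), 149.41531372070312, 50.702640533447266, np.float64(-0.2562737280113989)) [ 0.05  0.45 -0.78  1.68  0.34  1.16  0.49]
```

Both yaws agree within 1 mm, so I'll grasp and lift.

Run:
```python
from plant import robot
from h import *
u=[.4799,.28025];yu=-.2565+np.pi
l=[.5196,-.01145];yl=-.3295+np.pi
robot.goto([*u,.09],[np.pi,0,yu])
robot.move_straight([*u,.020],vel=.1)
robot.grip(0,90)
s=robot.sense();print(s["t"],s["tcp_pos"],s["opening"],s["gripper_force"],s["wrist_force"])
robot.move_straight([*u,.12],vel=.15)
robot.goto([*l,.12],[np.pi,0,yl])
s=robot.sense();print(s["t"],s["tcp_pos"],s["tcp_rot"],s["opening"],s["wrist_force"],s["torque"])
f=robot.grab_frame("wrist")
g=robot.grab_frame("scene");P=cloud(g).reshape(-1,3);d=np.hypot(*(P[:,:2]-l).T)
im=np.hstack([cv2.resize(f["image"],(400,300)),cv2.resize(g["image"][130:310,220:460],(400,300))]);cv2.imwrite("pics/held.png",im[:,:,::-1])
```

```text
20.2833 [0.48050678 0.28088382 0.02097514] 0.5660834398507391 94.7101078927517 [-0.04392021  0.56066607  5.48952617]
22.2333 [ 0.51968129 -0.00945258  0.12005398] [ 3.14009725e+00 -1.35508685e-04  2.81469142e+00] 0.5656561351387939 [ 0.56899461 -0.53780914 -4.09243689] [-0.01250607  0.00909673 -0.01022527]
```

View pics/held.png

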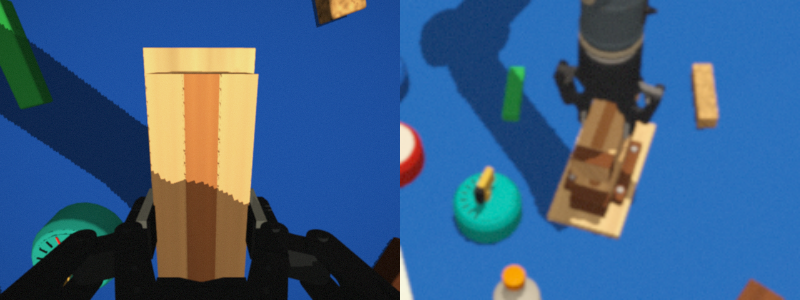

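The block is held level, dark end over dark end, squarely over the jig. I'll descend with contact detection.

Run:
```python
from plant import robot
from h import *
l=[.5196,-.01145]
s=robot.sense();print(s["t"],s["tcp_pos"])
robot.move_straight([*l,.084],vel=.1);robot.sleep(.3)
s=robot.sense();print(s["t"],s["tcp_pos"],s["wrist_force"])
for z in (.076,.073,.070,.067,.064):
    h=robot.move_straight([*l,z],vel=.03,contact_N=18)
    s=robot.sense();print(h,round(s["t"],2),s["tcp_pos"].round(4),s["tcp_rot"].round(3),s["wrist_force"].round(1),s["torque"].round(2))
    if h:break
```

```text
22.3333 [ 0.5197602  -0.0091015   0.12016038]
23.1417 [ 0.51996099 -0.01148051  0.08451313] [-0.18806615  0.53649971 -2.55696536]
False 23.56 [ 0.5194 -0.0115  0.0757] [-3.141e+00 -1.000e-03  2.812e+00] [-0.6 -0.3 -2.7] [ 0.   -0.04  0.02]
False 23.81 [ 0.5195 -0.0115  0.0728] [-3.141 -0.     2.812] [ 0.4 -0.3 -2.2] [-0.01 -0.08  0.07]
False 24.06 [ 0.5194 -0.0115  0.0698] [-3.141 -0.     2.812] [-0.4 -0.  -2.5] [ 0.04 -0.05  0.01]
False 24.31 [ 0.5194 -0.0114  0.0668] [-3.141 -0.     2.812] [-0.4 -0.  -2.6] [0.   0.01 0.01]
False 24.56 [ 0.5194 -0.0115  0.0638] [-3.141 -0.     2.812] [-0.5  0.7 -2.8] [ 0.   -0.01 -0.06]
```

The dowels are going in without resistance. Now press home.

Run:
```python
from plant import robot
from h import *
l=[.5194,-.01145];z=.0638
while z>.050:
    z-=.001
    robot.move_straight([*l,z],vel=.02);robot.sleep(.1)
    s=robot.sense();print(round(s["t"],2),round(z,4),s["tcp_pos"].round(4),s["wrist_force"].round(1),s["torque"].round(2),round(s["opening"],3))
    if s["wrist_force"][2]>25:break
robot.sleep(1)
s=robot.sense();print(s["t"],s["tcp_pos"],s["tcp_rot"],s["wrist_force"],s["gripper_force"])
g=robot.grab_frame("scene");a=cv2.resize(g["image"][130:310,220:460],(400,300),interpolation=cv2.INTER_CUBIC)
f=robot.grab_frame("wrist");cv2.imwrite("pics/home.png",np.hstack([a,cv2.resize(f["image"],(400,300))])[:,:,::-1])
P=cloud(f).reshape(-1,3);d=np.hypot(*(P[:,:2]-l).T);Q=P[(d<.08)&(P[:,2]>.065)&(P[:,2]<.09)]
print("top z",np.percentile(Q[:,2],[20,50,80]))
```

```text
24.91 0.0628 [ 0.5197 -0.0114  0.063 ] [-0.6  0.  -0.5] [ 0.03 -0.05 -0.01] 0.563
25.26 0.0618 [ 0.5197 -0.0114  0.063 ] [-3.1 -1.   8.8] [0.01 0.55 0.01] 0.567
25.61 0.0608 [ 0.5197 -0.0113  0.063 ] [-5.8 -1.9 17.8] [0.02 1.27 0.03] 0.57
25.96 0.0598 [ 0.5197 -0.0113  0.0629] [-9.5 -3.  27.1] [0.02 1.82 0.04] 0.569
26.9583 [ 0.51973806 -0.01132127  0.06291882] [-3.13927337e+00  1.61197814e-03  2.81196728e+00] [-8.78118057 -2.44309564 27.12378553] 97.2188052535057
top z [0.07826142 0.07877474 0.07930177]
```

View pics/home.png

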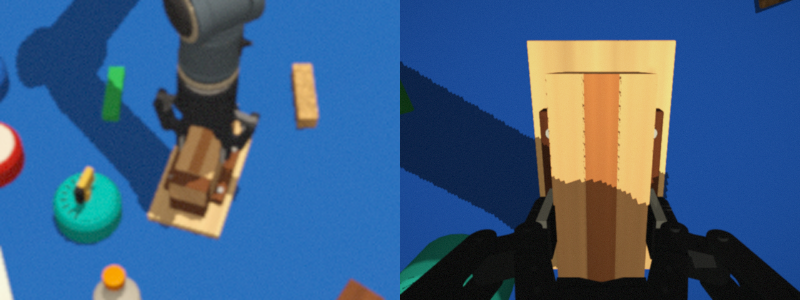

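The pair is flush: TCP height is 0.063 as expected, the top is at about 78 mm, and the downward push holds steady at about 27 N. Handing in.

```bash
python3 -c "
from plant import robot
print(robot.close_job())"
```

```text
the job is handed in; nothing more can be done
None
```

I wound the red timer's key to its stop, then seated the upper half fully home on the dowels; the job is handed in with the block still gripped and pressed down at about 27 N, after about 27 s.

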